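# Roll a tin home in the tin rack

### The job

Lift the salt shaker out of the tin rack and stand it upright on the worktop, clear of the rack. Then push the lying tin from behind with your fingers, rolling it along the lane and slowly over the low red lip into its berth, and press it there against the black pad with about 9 N for a second: never more than 15 N on the pad, nor 25 N anywhere on the way, or the tin dents. Ease off and leave it lying still in the berth; do not lift it, let it strike the shaker, or disturb the things round about.

Things in the scene. Friction and masses are not known exactly. Their poses are not given: they have to be found in the camera images.
- rack: Fixed rack: light wooden board 400 x 150 mm with a black level lane between two steel wire rails. Origin: centre of the underside; x along the lane from the open entry end (-200 mm) to the shoe end (+200 mm); z up. Lane floor 14 mm above the worktop, 119 mm clear; rails at y = +-62.5 mm, tops 39 mm above the worktop. Bar 4 mm high across the lane at x = -190 mm. Worktop beyond the entry end is free.
- shoe: Fixed red steel shoe across the lane's far part, elsewhere each time. Origin: on the lane floor, mid width, where a tin's axis comes to lie after rolling over the lip; axes as the rack's. Half-round lip 3 mm high at x = -17 mm: a tin meets it with its axis at -32 mm, needs about 3 to 9 N of slow push (more if hurried) to climb it, then drops into the berth, where it can roll only between lip and pad.
- back_plate (a point): Middle of the near face of the shoe's red back plate (top 53 mm above the lane floor), 72 mm past the shoe's origin, 37.7 mm above the lane floor. Before it sits a black rubber pad 80 x 30 mm on a spring: it gives 1 mm per 8 N, 4 mm at most. Screws set the pad: its face stands 39 to 51 mm past the shoe's origin, differently each time and not measured: find it by touch.
- tin: Tin can, blue and white print, 75.3 mm diameter, 110 mm long, about 0.5 kg, lying across the lane (axis along the rack's y) near the entry end; too thick to grip. Origin: centre of one end face, z along its axis; turns as it rolls. Slick: friction about 0.3 against everything, fingers too. Rolls easily with a slight drag; coasts some cm if let go at speed.
- tin_center (a point): Centre of the tin, on its axis at mid length; 37.7 mm above the lane floor while the tin lies there.
- shaker: Salt shaker, glass with grey top, 44 mm diameter, 90 mm tall, about 0.1 kg, standing upright in the lane between tin and shoe. Origin: centre of its underside, z up. Body 44 mm wide up to 70 mm height, then a grey cap 34 mm wide.
- glass: Drinking glass, 81 mm diameter, 101 mm tall, bystander on the worktop. Origin: centre of its underside.
- lemon: Lemon 72 x 55 x 56 mm, bystander on the worktop. Origin: centre of its underside.
- garlic: Garlic bulb about 60 mm, bystander on the worktop. Origin: centre of its underside.
- mug: Salmon and white mug 90 mm wide, 105 mm tall, with handle, bystander on the worktop. Origin: centre of its underside.
Things that resemble listed ones, but are neither listed nor needed, are in the scene too. What is shaped like the shaker but orange or turquoise is not meant.

How it is judged:
By the outcome, as a careful person would: the job done as asked, in the order asked, and still so for the second after the job is handed in, with the robot touching nothing.
It also fails if it takes over 72 s, if anything falls off the work surface, if the arm or the gripper's body presses on something with over 40 N, if the wrist force passes 120 N, or if a joint passes its speed limit or range.

### The arm

A 6-joint arm with a two-finger parallel gripper is mounted at the origin on a cart in front of the work surface, level with it; the furniture and walls round the work are solid. World frame = base frame: x ahead of the robot, y to its left, z up, the work surface at z = 0. Lengths are in m, angles in rad, forces in N, time in s.
With the tool pointing down it reaches from about 0.375 to 0.975 m from the base axis. Payload 3.8 kg.
Tool frame: the origin (TCP) lies on the centre line of the jaws, within the pads' length; the fingertips stand 17 mm ahead of it and the grasp point (between the pads) lies 2 mm behind it; z points along the fingers, y is the line along which they close (so a half turn about z gives the same grasp; the last joint's range is limited). The gripper opens to 88 mm and grips with 3 to 60 N. Pads are 18 mm wide; open, the fingers measure 123 mm over their backs; the gripper's body (75 mm by 187 mm) begins 45 mm behind the grasp point.
Start: joints at [1.186, 0.264, 1.604, -0, 1.274, -0.037], TCP at [0.23, 0.635, 0.234] pointing down, gripper open.
Joint ranges: [-2.63, 2.63], [-0.94, 2.18], [0.31, 2.57], [-1.31, 4.45], [0, 2.66], [-2.55, 2.55]. Speed limits (rad/s): [2.57, 2.57, 3.14, 3.14, 3.14, 3.14].

### API

Orientations are given as a 3x3 rotation matrix whose columns are the frame's x, y, z axes.
In Python, from bench import get_obs, snapshot, job_done gives the robot as it stands.
- The arm moves only by the tool apply_moves, never from a script. Its argument "increments" is a list that holds one entry, the list of rows, each a list of 6 numbers: the shift along the tool's x, y, z in cm, then the turn, a rotation vector about the tool's x, y, z in rad. A call has 1 to 12 rows; each row shifts and turns the commanded pose from where the row before left it, along the tool's axes as they then stand; what a row does not reach is not made up. A row lasts 1/10 s, in which the tool goes at most 50 mm and 8.59 degrees, less where a joint would pass 70% of its speed; a pose out of reach is approached as far as the arm can. A call with a gripper value outside its range is refused whole. "jaw" is the closure, from 0 (fully open) to 1 (shut), set as the call begins (left out, the last holds). The fingers move at their own pace and stop on an object; the grip force is fixed at half the most. Time passes only in rows, so rows that do not move let the fingers close. It gives the time, the measured TCP pose, the force, the opening and the grip force at its end, in the units of the state.
- get_obs(): the state, without advancing time (a new reading comes with each control period).
- snapshot(name): name is "scene" or "top" or "wrist"; returns a dict with "color" (400x640x3 uint8, red, green, blue), "vertical_fov" (degrees; the focal length in pixels is half the picture's height over the tangent of half this angle, whatever the lens; pixels are square), "cx", "cy" (the principal point, pixels), "R" (3x3) and "t" (3): a world point X has camera coordinates R X + t. Camera axes: x right, y down, z forward; pixel columns grow to the right and rows downward; lengths in m; the calibration is good to about 2 mm. A picture is of the moment at which its call begins. There is no depth.
- job_done(): hands the job in; it is judged then, once.
The state is a dict: "time_s": time; "joint_positions": joint angles; "dq": joint speeds; "joint_efforts": joint torques, N m; "position": TCP position; "ee_rot": TCP orientation; "ft_force": force on the tool from outside, world axes, zero at the start; "torque": the same for the moment, N m; "finger_gap": finger opening in m; "grasp_force": force on a finger pad.
Only numpy, scipy, OpenCV 4.12 (cv2) and the standard library are available. Lean on these libraries where they do the work, as an engineer would, in place of code of your own. Each camera call takes 0.05 s, during which the arm holds its last target. There are 200 camera calls.

## Working session

There is one attempt and no reset: what is moved stays moved. The work goes in short steps, Python scripts to look and compute and a tool call to move; the robot and the scene stay as the last step left them, time stands still between calls to the robot, and variables do not carry over. Pictures are saved under pics/ and viewed, at most 10 in all, crops included, and the job is handed in when it is done.

Besides the shell and the picture viewer there is one more tool, called after "Emit:" as name(argument=value, ...) on one line, values as JSON. apply_moves: Moves the arm, as the interface text tells. Its arguments: {"type":"object","properties":{"increments":{"type":"array"},"jaw":{"type":"number"}},"required":["increments"]}

```bash
mkdir -p pics && cat > h.py <<'E'
import numpy as np, cv2
from bench import get_obs, snapshot, job_done
def cam(n):
    s=snapshot(n); s['R']=np.array(s['R']); s['t']=np.array(s['t']); s['f']=200/np.tan(np.radians(s['vertical_fov'])/2); return s
def ray(s,u,v):
    d=s['R'].T@np.array([(u-s['cx'])/s['f'],(v-s['cy'])/s['f'],1]); return -s['R'].T@s['t'],d
def plane(s,u,v,z):
    o,d=ray(s,u,v); return o+d*(z-o[2])/d[2]
def proj(s,X):
    c=s['R']@np.array(X)+s['t']; return s['f']*c[:2]/c[2]+[s['cx'],s['cy']]
def save(s,n): cv2.imwrite(f'pics/{n}.png',cv2.cvtColor(s['color'],cv2.COLOR_RGB2BGR))
E
python3 - <<'E'
from h import *
import pickle
for n in ('scene','top'):
    s=cam(n); save(s,n); pickle.dump(s,open(n+'.pkl','wb')); print(n,s['f'],s['cx'],s['cy'],-s['R'].T@s['t'])
o=get_obs(); print(o['time_s'],np.round(o['ee_rot'],3),o['ft_force'],o['finger_gap'])
E
```

```text
scene 366.40056165229447 320.22756231926684 202.54808428994636 [-0.21181782 -0.4734784   0.69059698]
top 461.67580072810813 324.46285172337326 205.94143044883705 [0.09472429 0.03740365 1.61642292]
0.1 [[-0.94   0.341 -0.001]
 [ 0.341  0.94  -0.002]
 [ 0.    -0.002 -1.   ]] [-0.01585214  0.20663419  0.41468491] 0.08836970937900271
```

View pics/top.png

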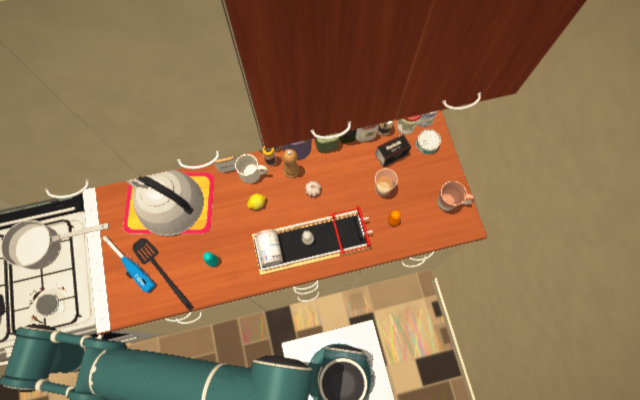

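View pics/scene.png

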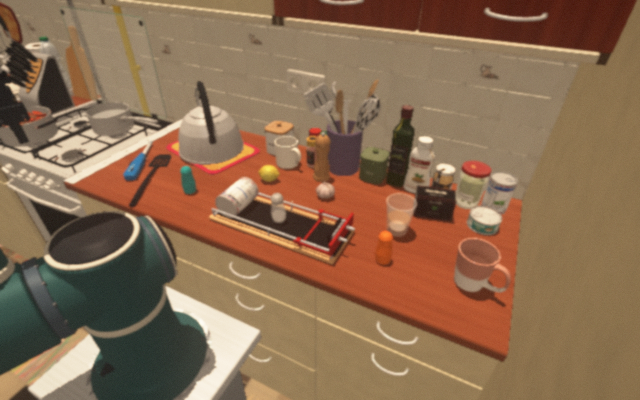

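The top view shows the rack from about (255,258) to (370,232). The tin is at (269,248), the shaker at (308,238) and the red shoe spans columns 336–368. I'll zoom in on both views.

```bash
python3 - <<'E'
from h import *
import pickle
t=pickle.load(open('top.pkl','rb'));s=pickle.load(open('scene.pkl','rb'))
a=cv2.resize(t['color'][195:285,240:400],(800,450),interpolation=cv2.INTER_CUBIC)[:, :, ::-1]
b=cv2.resize(s['color'][165:265,200:360],(800,500),interpolation=cv2.INTER_CUBIC)[:, :, ::-1]
cv2.imwrite('pics/ctop.png',a);cv2.imwrite('pics/cscene.png',b)
for n,u in dict(entry=(256,262),far=(369,240),shk=(308,238)).items(): print(n,plane(t,*u,.014))
E
```

```text
entry [0.43341735 0.18344238 0.014     ]
far [ 0.41420938 -0.22194     0.014     ]
shk [ 0.47343683 -0.01305897  0.014     ]
```

View pics/ctop.png

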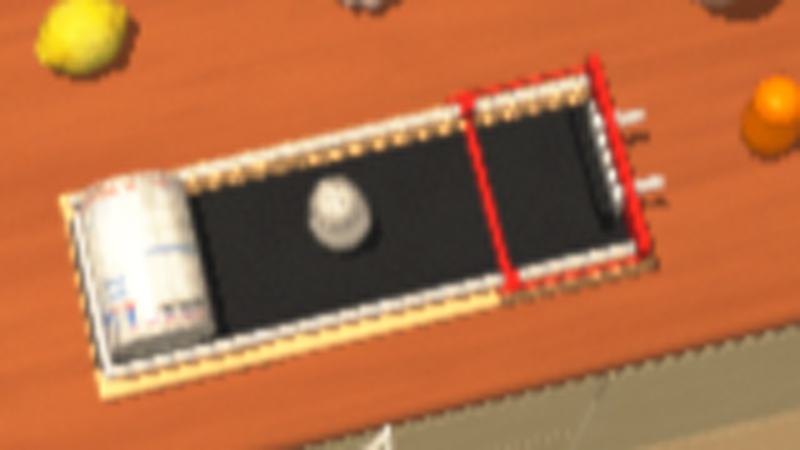

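View pics/cscene.png

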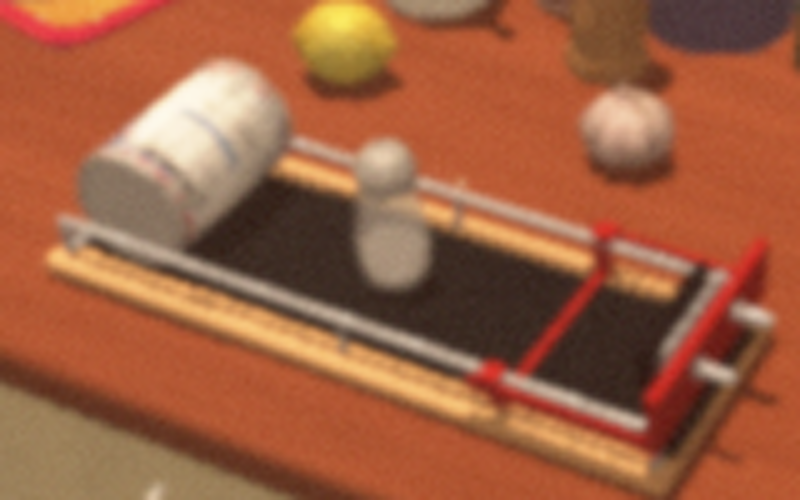

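The top crop shows the rails, with the lip running (470,112)–(512,280). The shaker cap is at (340,208), the tin spans x 85–212, and the back plate runs (595,62)–(645,250). The scene crop shows the shaker's lower body centre at about (394,265).

```bash
python3 - <<'E'
from h import *
import pickle
t=pickle.load(open('top.pkl','rb'));s=pickle.load(open('scene.pkl','rb'))
T=lambda x,y,z: plane(t,240+x/5,195+y/5,z)
S=lambda x,y,z: plane(s,200+x/5,165+y/5,z)
for n,a in dict(railF0=(190,183,.039),railF1=(590,78,.039),railN0=(115,370,.039),railN1=(640,245,.039),lipF=(470,112,.017),lipN=(512,280,.017),cap=(340,208,.1),tinc=(148,258,.085),cornN=(103,397,.007),cornF=(62,200,.007),plF=(593,62,.067),plN=(645,250,.067)).items(): print('T',n,T(*a).round(4))
for n,a in dict(railF0=(295,145,.039),railF1=(700,267,.039),railN0=(65,222,.039),railN1=(640,425,.039),cap=(387,148,.104),body=(394,270,.03),lipF=(602,282,.017),lipN=(525,372,.017)).items(): print('S',n,S(*a).round(4))
E
```

```text
T railF0 [0.5153 0.0847 0.039 ]
T railF1 [ 0.5222 -0.2088  0.039 ]
T railN0 [0.3986 0.1627 0.039 ]
T railN1 [ 0.3963 -0.2106  0.039 ]
T lipF [ 0.5242 -0.1215  0.017 ]
T lipN [ 0.3979 -0.1197  0.017 ]
T cap [ 0.4578 -0.0115  0.1   ]
T tinc [0.4588 0.122  0.085 ]
T cornN [0.3883 0.1773 0.007 ]
T cornF [0.5336 0.1771 0.007 ]
T plF [ 0.5254 -0.2096  0.067 ]
T plN [ 0.3867 -0.2086  0.067 ]
S railF0 [0.5215 0.0907 0.039 ]
S railF1 [ 0.5267 -0.1766  0.039 ]
S railN0 [0.3979 0.1653 0.039 ]
S railN1 [ 0.3979 -0.2005  0.039 ]
S cap [ 0.4689 -0.0119  0.104 ]
S body [ 0.4558 -0.0194  0.03  ]
S lipF [ 0.5137 -0.1221  0.017 ]
S lipN [ 0.4271 -0.1186  0.017 ]
```

Emit:
apply_moves(increments=[[[0,0,0,0,0,0.136],[0,0,0,0,0,0.136],[0,0,0,0,0,0.136],[0,0,0,0,0,0.136],[0,0,0,0,0,0.136],[0,0,0,0,0,0.136],[0,0,0,0,0,0.136],[0,0,0,0,0,0.136],[0,0,0,0,0,0.135]]])

```text
time_s: 1.0
position: [0.2298, 0.6342, 0.2335]
ee_rot: [[0.006, 1.0, -0.001], [1.0, -0.006, -0.001], [-0.001, -0.001, -1.0]]
ft_force: [1.0, 0.3, -0.1]
finger_gap: 0.0883
grasp_force: 0.0
```

Emit:
apply_moves(increments=[[[-4,1.4,0,0,0,0],[-4,1.4,0,0,0,0],[-4,1.4,0,0,0,0],[-4,1.4,0,0,0,0],[-4,1.4,0,0,0,0],[-4,1.4,0,0,0,0],[-4,1.4,0,0,0,0],[-4,1.4,0,0,0,0],[-4,1.4,0,0,0,0],[-4,1.4,0,0,0,0],[-4,1.4,0,0,0,0],[-4,1.4,0,0,0,0]]])

```text
time_s: 2.2
position: [0.398, 0.1529, 0.2341]
ee_rot: [[-0.0, 1.0, -0.0], [1.0, 0.0, -0.0], [-0.0, -0.0, -1.0]]
ft_force: [-0.5, -0.4, -0.1]
finger_gap: 0.0879
grasp_force: 0.0
```

Emit:
apply_moves(increments=[[[-4,1.4,0,0,0,0],[-4,1.5,0,0,0,0],[-4,1.5,0,0,0,0],[-4,1.5,0,0,0,0],[0,0,0,0,0,0]]])

```text
time_s: 2.7
position: [0.458, -0.0095, 0.2341]
ee_rot: [[0.006, 1.0, 0.0], [1.0, -0.006, -0.002], [-0.002, 0.0, -1.0]]
ft_force: [-0.2, 1.3, 0.3]
finger_gap: 0.0882
grasp_force: 0.0
```

```bash
python3 - <<'E'
from h import *
import pickle
s=cam('wrist'); save(s,'w1'); pickle.dump(s,open('w1.pkl','wb'))
print(get_obs()['position'],-s['R'].T@s['t'],s['R'].round(2).tolist(), s['f'])
for n,p in dict(shk=(.458,-.013,.084),tin=(.459,.122,.0517)).items(): print(n,proj(s,p))
t=pickle.load(open('top.pkl','rb'))
for n,p in dict(lemon=(257,203,.028),garlic=(313,188,.025),turq=(210,259,.04),glass=(385,190,.0),edge=(310,283,0)).items(): print(n,plane(t,*p))
E
```

```text
[ 0.45720851 -0.0074348   0.23391613] [0.45878964 0.05850126 0.38430123] [[1.0, -0.01, 0.0], [-0.01, -0.96, 0.26], [-0.0, -0.26, -0.96]] 338.82504779289343
shk [318.19569504 185.5747082 ]
tin [318.2888971   30.88084055]
lemon [0.64015166 0.13577325 0.028     ]
garlic [ 0.64863925 -0.07394776  0.025     ]
turq [0.47625503 0.33255762 0.04      ]
glass [ 0.58576857 -0.33331732  0.        ]
edge [0.31868    0.01708167 0.        ]
```

View pics/w1.png

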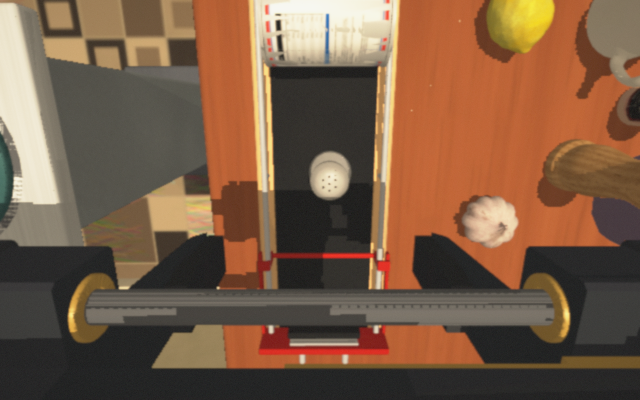

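The wrist view shows the shaker top at about (330,181), the lip at row 256 and columns 272–378, and rails at columns 266 and 381. The tin's front edge is at row 66 and the pad face is near row 336.

```bash
python3 - <<'E'
from h import *
import pickle
s=pickle.load(open('w1.pkl','rb'))
for n,p in dict(cap=(330,181,.102),body=(330,170,.084),lip=(325,256,.017),rail1=(265,200,.039),rail2=(381,200,.039),r1b=(265,100,.039),r2b=(383,100,.039),tinL=(263,30,.06),tinR=(391,30,.06),plate=(325,347,.067),pad=(325,336,.06)).items(): print(n,plane(s,*p).round(4))
E
```

```text
cap [ 0.4681 -0.0048  0.102 ]
body [0.4687 0.0013 0.084 ]
lip [ 0.4653 -0.1144  0.017 ]
rail1 [ 0.4014 -0.039   0.039 ]
rail2 [ 0.5243 -0.0399  0.039 ]
r1b [0.4064 0.0628 0.039 ]
r2b [0.522 0.062 0.039]
tinL [0.4106 0.1214 0.06  ]
tinR [0.5226 0.1207 0.06  ]
plate [ 0.4642 -0.2002  0.067 ]
pad [ 0.4643 -0.1915  0.06  ]
```

Emit:
apply_moves(increments=[[[0,0.4,2,0,0,0],[0,0.4,2,0,0,0],[0,0,2,0,0,0],[0,0,2,0,0,0],[0,0,1.5,0,0,0],[0,0,0,0,0,0],[0,0,0,0,0,0]]])

```text
time_s: 3.45
position: [0.4645, -0.0044, 0.1392]
ee_rot: [[-0.001, 1.0, -0.001], [1.0, 0.001, 0.0], [0.0, -0.001, -1.0]]
ft_force: [0.6, -0.1, -0.2]
finger_gap: 0.0881
grasp_force: 0.0
```

```bash
python3 - <<'E'
from h import *
import pickle
s=cam('wrist'); save(s,'w2'); pickle.dump(s,open('w2.pkl','wb'))
print(get_obs()['position'])
print(proj(s,(.465,-.008,.104)))
E
```

```text
[ 0.46525032 -0.00465275  0.13995359]
[318.90184535 231.5137192 ]
```

View pics/w2.png

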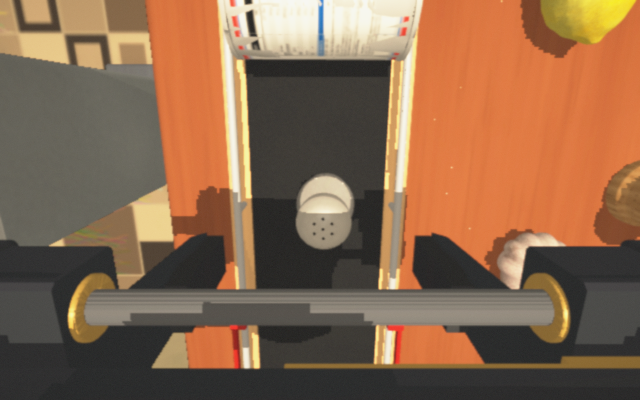

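The shaker's dot pattern is centred at (323,230) and the shoulder circle at about (325,203) with radius 28.

```bash
python3 - <<'E'
from h import *
import pickle
s=pickle.load(open('w2.pkl','rb'))
for n,p in dict(cap=(323,229,.104),caprim=(324,222,.095),body=(325,203,.08),rail1=(236,150,.039),rail2=(403,150,.039),tinL=(230,30,.06),tinR=(413,30,.06)).items(): print(n,plane(s,*p).round(4))
E
```

```text
cap [ 0.4674 -0.0064  0.104 ]
caprim [ 0.4681 -0.0053  0.095 ]
body [0.4689 0.0023 0.08  ]
rail1 [0.4037 0.0312 0.039 ]
rail2 [0.5271 0.0312 0.039 ]
tinL [0.4099 0.1081 0.06  ]
tinR [0.5232 0.1081 0.06  ]
```

Emit:
apply_moves(increments=[[[0,0.3,1.5,0,0,0],[0,0,1.5,0,0,0],[0,0,1.5,0,0,0],[0,0,1.5,0,0,0],[0,0,1.0,0,0,0]]])

```text
time_s: 4.0
position: [0.4686, -0.0052, 0.0696]
ee_rot: [[-0.0, 1.0, 0.001], [1.0, 0.0, 0.0], [0.0, 0.001, -1.0]]
ft_force: [0.1, 1.2, -0.1]
finger_gap: 0.0884
grasp_force: 0.0
```

Emit:
apply_moves(increments=[[[0,0,0,0,0,0],[0,0,0,0,0,0],[0,0,0,0,0,0],[0,0,0,0,0,0],[0,0,0,0,0,0],[0,0,0,0,0,0]]], jaw=0.6)

```text
time_s: 4.6
position: [0.4683, -0.0054, 0.0696]
ee_rot: [[0.0, 1.0, 0.001], [1.0, -0.0, -0.0], [-0.0, 0.001, -1.0]]
ft_force: [0.4, -0.5, -0.4]
finger_gap: 0.0424
grasp_force: 0.0
```

Emit:
apply_moves(increments=[[[0,0,0,0,0,0],[0,0,0,0,0,0],[0,0,0,0,0,0],[0,0,0,0,0,0]]], jaw=0.8)

```text
time_s: 5.0
position: [0.4683, -0.0054, 0.0694]
ee_rot: [[0.0, 1.0, 0.0], [1.0, -0.0, -0.0], [-0.0, 0.0, -1.0]]
ft_force: [0.8, -0.0, 0.1]
finger_gap: 0.0326
grasp_force: 29.5
```

```bash
python3 - <<'E'
from h import *
a=cam('scene');w=cam('wrist')
A=cv2.resize(a['color'][140:280,180:380],(560,392),interpolation=cv2.INTER_CUBIC)
W=cv2.resize(w['color'][100:300,240:400],(240,300))
im=np.zeros((400,800,3),np.uint8);im[:392,:560]=A;im[:300,560:]=W
cv2.imwrite('pics/g1.png',im[:,:,::-1])
E
```

```text
(no output)
```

View pics/g1.png

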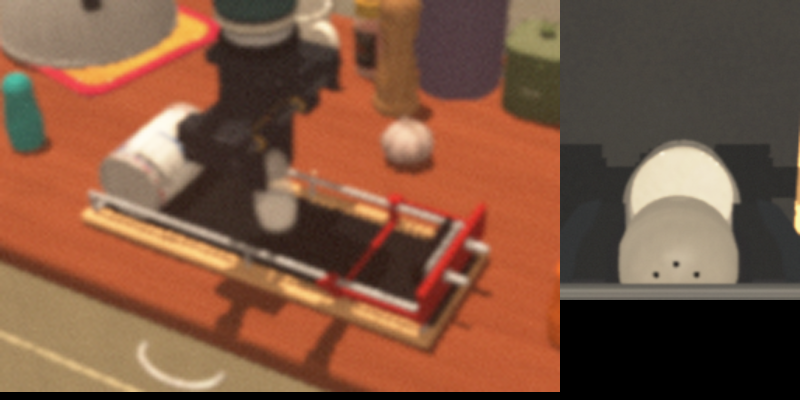

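The shaker is upright, held at its narrow waist. I'll lift it.

Emit:
apply_moves(increments=[[[0,0,-0.5,0,0,0],[0,0,-1,0,0,0],[0,0,-1.5,0,0,0],[0,0,-2,0,0,0],[0,0,-2,0,0,0],[0,0,-2,0,0,0],[0,0,-1.5,0,0,0],[0,0,-0.5,0,0,0],[0,0,0,0,0,0]]])

```text
time_s: 6.0
position: [0.4687, -0.0054, 0.1805]
ee_rot: [[-0.0, 1.0, 0.002], [1.0, 0.0, -0.0], [-0.0, 0.002, -1.0]]
ft_force: [-0.4, 0.3, -0.6]
finger_gap: 0.033
grasp_force: 29.5
```

Emit:
apply_moves(increments=[[[1,0,0,0,0,0],[2,-0.2,0,0,0,0],[3,-0.4,0,0,0,0],[3,-0.4,0,0,0,0],[3,-0.4,0,0,0,0],[3,-0.4,0,0,0,0],[3,-0.4,0,0,0,0],[3,-0.4,0,0,0,0],[3,-0.2,0,0,0,0],[2,0,0,0,0,0],[0.6,0,0,0,0,0],[0,0,0,0,0,0]]])

```text
time_s: 7.2
position: [0.4391, 0.261, 0.1782]
ee_rot: [[-0.002, 1.0, -0.002], [1.0, 0.002, -0.001], [-0.001, -0.002, -1.0]]
ft_force: [0.5, -0.5, -1.1]
finger_gap: 0.0332
grasp_force: 29.5
```

```bash
python3 - <<'E'
from h import *
a=cam('scene');w=cam('top')
A=cv2.resize(a['color'][110:250,120:320],(560,392),interpolation=cv2.INTER_CUBIC)
W=cv2.resize(w['color'][190:290,190:290],(240,240),interpolation=cv2.INTER_CUBIC)
im=np.zeros((400,800,3),np.uint8);im[:392,:560]=A;im[:240,560:]=W
cv2.imwrite('pics/g2.png',im[:,:,::-1])
E
```

```text
(no output)
```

View pics/g2.png

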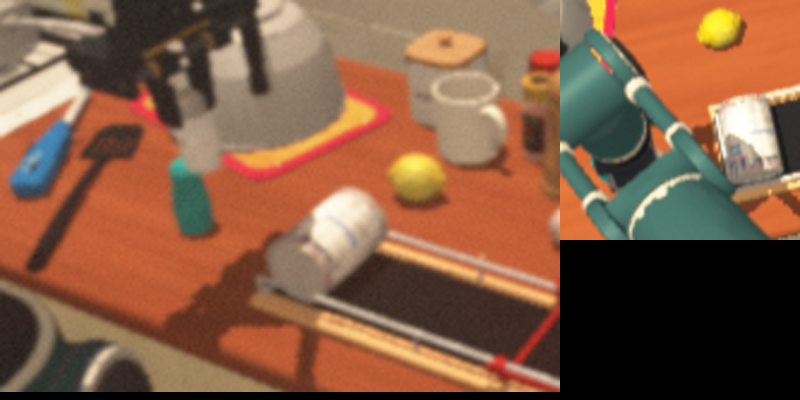

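The shaker hangs upright, clear of the turquoise one. I'll lower it.

Emit:
apply_moves(increments=[[[0,0,1,0,0,0],[0,0,1.6,0,0,0],[0,0,2,0,0,0],[0,0,2,0,0,0],[0,0,2,0,0,0],[0,0,2,0,0,0],[0,0,1,0,0,0],[0,0,0.2,0,0,0],[0,0,0.1,0,0,0],[0,0,0.1,0,0,0],[0,0,0.1,0,0,0],[0,0,0,0,0,0]]])

```text
time_s: 8.5
position: [0.4405, 0.2608, 0.059]
ee_rot: [[-0.0, 1.0, 0.001], [1.0, 0.0, 0.001], [0.001, 0.001, -1.0]]
ft_force: [-0.2, -0.7, -1.1]
finger_gap: 0.0327
grasp_force: 29.5
```

Emit:
apply_moves(increments=[[[0,0,0.1,0,0,0],[0,0,0.1,0,0,0],[0,0,0.05,0,0,0],[0,0,0,0,0,0]]])

```text
time_s: 8.9
position: [0.44, 0.2606, 0.0557]
ee_rot: [[-0.0, 1.0, -0.0], [1.0, 0.0, -0.0], [-0.0, -0.0, -1.0]]
ft_force: [-0.6, 0.1, -1.6]
finger_gap: 0.0328
grasp_force: 29.5
```

Emit:
apply_moves(increments=[[[0,0,0.05,0,0,0],[0,0,0.05,0,0,0],[0,0,0,0,0,0]]])

```text
time_s: 9.2
position: [0.4402, 0.2607, 0.0554]
ee_rot: [[0.0, 1.0, 0.0], [1.0, -0.0, 0.0], [0.0, 0.0, -1.0]]
ft_force: [-2.1, -0.1, 3.9]
finger_gap: 0.0325
grasp_force: 29.6
```

Emit:
apply_moves(increments=[[[0,0,0,0,0,0],[0,0,0,0,0,0],[0,0,0,0,0,0],[0,0,0,0,0,0],[0,0,0,0,0,0],[0,0,0,0,0,0]]], jaw=0.15)

```text
time_s: 9.8
position: [0.44, 0.2606, 0.0547]
ee_rot: [[0.0, 1.0, -0.0], [1.0, -0.0, -0.0], [-0.0, -0.0, -1.0]]
ft_force: [0.6, 0.3, 1.0]
finger_gap: 0.0749
grasp_force: 0.0
```

Emit:
apply_moves(increments=[[[0,0,-0.5,0,0,0],[0,0,-1,0,0,0],[0,0,-1.5,0,0,0],[0,0,-2,0,0,0],[0,0,-2,0,0,0],[0,0,-2,0,0,0],[0,0,-2,0,0,0],[0,0,0,0,0,0]]])

```text
time_s: 10.6
position: [0.4425, 0.2619, 0.169]
ee_rot: [[-0.0, 1.0, 0.007], [1.0, 0.0, 0.004], [0.004, 0.007, -1.0]]
ft_force: [0.2, 0.6, 0.1]
finger_gap: 0.0751
grasp_force: 0.0
```

```bash
python3 - <<'E'
from h import *
import pickle
w=cam('wrist');a=cam('scene');pickle.dump(w,open('w3.pkl','wb'))
A=a['color'][100:260,120:320]
im=np.zeros((600,640,3),np.uint8);im[:400]=w['color'];im[400:,:250]=cv2.resize(A,(250,200))
cv2.imwrite('pics/g3.png',im[:,:,::-1]); print(get_obs()['position'])
E
```

```text
[0.44045295 0.26076839 0.16552845]
```

View pics/g3.png

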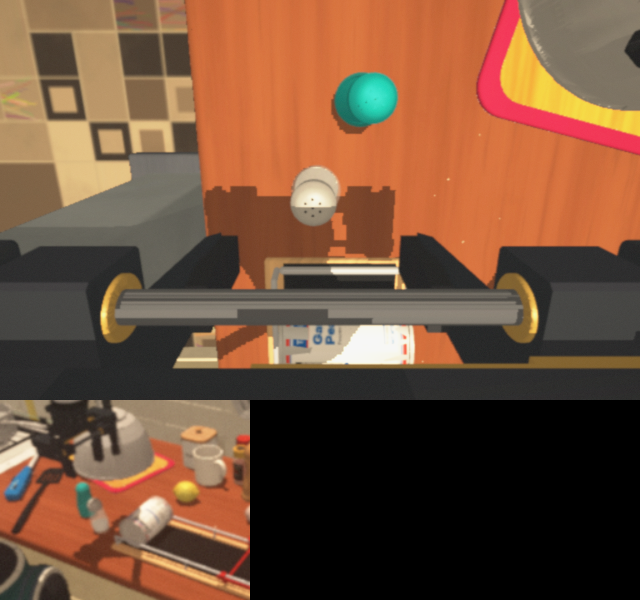

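The shaker stands upright at wrist pixel (316,200), clear of the rack. Next I'll position the hand behind the tin.

Emit:
apply_moves(increments=[[[-1.5,0.5,0,0,0,0],[-2,0.6,0,0,0,0],[-2,0.6,0,0,0,0],[-1.5,0.5,0,0,0,0],[-0.4,0,0,0,0,0],[0,0,0,0,0,0],[0,0,0,0,0,0]]], jaw=0.43)

```text
time_s: 11.4
position: [0.4615, 0.1869, 0.1642]
ee_rot: [[0.0, 1.0, -0.001], [1.0, -0.0, 0.0], [0.0, -0.001, -1.0]]
ft_force: [0.3, -0.3, 0.2]
finger_gap: 0.0502
grasp_force: 0.0
```

Emit:
apply_moves(increments=[[[0,0,1,0,0,0],[0,0,2,0,0,0],[0,0,2,0,0,0],[0,0,2,0,0,0],[0,0,2,0,0,0],[0,0,1.5,0,0,0],[0,0,0.8,0,0,0],[0,0,0,0,0,0],[0,0,0,0,0,0]]])

```text
time_s: 12.3
position: [0.4622, 0.1869, 0.052]
ee_rot: [[-0.0, 1.0, 0.0], [1.0, 0.0, 0.0], [0.0, 0.0, -1.0]]
ft_force: [0.1, 0.1, 0.1]
finger_gap: 0.0501
grasp_force: 0.0
```

Emit:
apply_moves(increments=[[[-0.15,0,0,0,0,0],[-0.15,0,0,0,0,0],[-0.15,0,0,0,0,0],[-0.15,0,0,0,0,0],[-0.15,0,0,0,0,0],[-0.15,0,0,0,0,0],[-0.15,0,0,0,0,0],[-0.15,0,0,0,0,0],[-0.15,0,0,0,0,0],[-0.15,0,0,0,0,0],[-0.15,0,0,0,0,0],[-0.15,0,0,0,0,0]]])

```text
time_s: 13.5
position: [0.4621, 0.1685, 0.0518]
ee_rot: [[0.0, 1.0, -0.0], [1.0, -0.0, -0.0], [-0.0, -0.0, -1.0]]
ft_force: [0.1, -0.7, 1.0]
finger_gap: 0.0502
grasp_force: 0.1
```

Emit:
apply_moves(increments=[[[-0.15,0,0,0,0,0],[-0.15,0,0,0,0,0],[-0.15,0,0,0,0,0],[-0.2,0,0,0,0,0],[-0.2,0,0,0,0,0],[-0.2,0,0,0,0,0],[-0.25,0,0,0,0,0],[-0.25,0,0,0,0,0],[-0.25,0,0,0,0,0],[-0.25,0,0,0,0,0],[-0.25,0,0,0,0,0],[-0.25,0,0,0,0,0]]])

```text
time_s: 14.7
position: [0.4621, 0.1429, 0.0518]
ee_rot: [[-0.0, 1.0, 0.0], [1.0, 0.0, -0.0], [-0.0, 0.0, -1.0]]
ft_force: [-0.1, -0.2, 0.1]
finger_gap: 0.05
grasp_force: 0.1
```

Emit:
apply_moves(increments=[[[-0.3,0,0,0,0,0],[-0.3,0,0,0,0,0],[-0.3,0,0,0,0,0],[-0.3,0,0,0,0,0],[-0.3,0,0,0,0,0],[-0.3,0,0,0,0,0],[-0.3,0,0,0,0,0],[-0.3,0,0,0,0,0],[-0.3,0,0,0,0,0],[-0.3,0,0,0,0,0],[-0.3,0,0,0,0,0],[-0.3,0,0,0,0,0]]])

```text
time_s: 15.9
position: [0.4621, 0.1068, 0.0518]
ee_rot: [[0.0, 1.0, -0.0], [1.0, -0.0, -0.0], [-0.0, -0.0, -1.0]]
ft_force: [0.5, 0.8, 0.6]
finger_gap: 0.0502
grasp_force: 0.1
```

```bash
cat > tin.py <<'E'
from h import *
t=cam('top'); o=get_obs(); print(o['position'],o['ft_force'])
# top camera: brightness profile along lane centreline (z=.014), dark lane begins past the tin
for x in (.43,.463,.495):
    ys=np.arange(.2,-.24,-.005); px=[proj(t,(x,y,.03)) for y in ys]
    print(x,' '.join(f'{y*100:.1f}:'+'/'.join(str(c//10) for c in t['color'][int(round(v)),int(round(u))]) for y,(u,v) in zip(ys,px)))
E
python3 tin.py; python3 -c "
from h import *
w=cam('wrist'); c=w['color'][:,300:340].mean(1).astype(int)
print([(i,*c[i]) for i in range(0,400,8)])"
```

```text
[0.4620225  0.10650746 0.05177769] [-0.31776369 -0.28657903 -0.66307122]
0.43 20.0:22/11/6 19.5:22/11/6 19.0:19/11/7 18.5:10/14/13 18.0:11/16/14 17.5:11/15/14 17.0:10/14/13 16.5:8/11/10 16.0:10/12/11 15.5:8/11/10 15.0:7/10/10 14.5:7/11/10 14.0:7/11/10 13.5:7/11/10 13.0:7/11/10 12.5:7/11/10 12.0:7/11/10 11.5:7/11/10 11.0:7/11/10 10.5:7/11/10 10.0:7/11/10 9.5:7/11/10 9.0:7/11/10 8.5:7/11/10 8.0:7/10/10 7.5:6/10/9 7.0:6/10/9 6.5:6/10/9 6.0:6/10/9 5.5:6/9/8 5.0:5/9/8 4.5:5/8/7 4.0:5/9/8 3.5:7/11/10 3.0:8/12/11 2.5:8/12/11 2.0:5/9/8 1.5:3/4/4 1.0:3/2/2 0.5:2/2/2 -0.0:2/2/2 -0.5:2/2/2 -1.0:2/2/2 -1.5:2/2/2 -2.0:3/3/2 -2.5:3/3/2 -3.0:3/3/3 -3.5:5/4/4 -4.0:5/4/4 -4.5:4/4/4 -5.0:5/4/4 -5.5:5/4/4 -6.0:5/4/4 -6.5:5/4/4 -7.0:5/4/4 -7.5:5/4/4 -8.0:5/5/4 -8.5:5/4/4 -9.0:5/4/4 -9.5:5/4/4 -10.0:5/4/4 -10.5:5/4/4 -11.0:14/4/3 -11.5:24/4/3 -12.0:14/4/3 -12.5:5/4/4 -13.0:5/4/4 -13.5:5/4/4 -14.0:5/4/4 -14.5:4/4/4 -15.0:4/4/4 -15.5:4/4/4 -16.0:5/4/4 -16.5:5/4/4 -17.0:5/4/4 -17.5:5/4/4 -18.0:5/4/4 -18.5:4/4/4 -19.0:4/3/3 -19.5:4/4/3 -20.0:8/7/7 -20.5:12/7/7 -21.0:17/3/3 -21.5:25/4/3 -22.0:15/6/3 -22.5:17/
[... 3952 characters left out ...]
nt64(169), np.int64(155), np.int64(132)), (296, np.int64(123), np.int64(116), np.int64(107)), (304, np.int64(142), np.int64(134), np.int64(123)), (312, np.int64(97), np.int64(91), np.int64(85)), (320, np.int64(95), np.int64(91), np.int64(85)), (328, np.int64(226), np.int64(213), np.int64(180)), (336, np.int64(226), np.int64(213), np.int64(180)), (344, np.int64(203), np.int64(187), np.int64(159)), (352, np.int64(223), np.int64(209), np.int64(177)), (360, np.int64(228), np.int64(215), np.int64(183)), (368, np.int64(101), np.int64(82), np.int64(54)), (376, np.int64(49), np.int64(50), np.int64(50)), (384, np.int64(49), np.int64(50), np.int64(49)), (392, np.int64(48), np.int64(49), np.int64(49))]
```

The tin is rolling ahead of the fingers, with its front edge at y≈0.02. I'll continue.

Emit:
apply_moves(increments=[[[-0.3,0,0,0,0,0],[-0.3,0,0,0,0,0],[-0.3,0,0,0,0,0],[-0.3,0,0,0,0,0],[-0.3,0,0,0,0,0],[-0.3,0,0,0,0,0],[-0.3,0,0,0,0,0],[-0.3,0,0,0,0,0],[-0.3,0,0,0,0,0],[-0.3,0,0,0,0,0],[-0.3,0,0,0,0,0],[-0.3,0,0,0,0,0]]])

```text
time_s: 17.2
position: [0.462, 0.0709, 0.0518]
ee_rot: [[0.0, 1.0, 0.0], [1.0, -0.0, 0.0], [0.0, 0.0, -1.0]]
ft_force: [-0.4, 1.0, 0.4]
finger_gap: 0.0501
grasp_force: 0.1
```

Emit:
apply_moves(increments=[[[-0.3,0,0,0,0,0],[-0.3,0,0,0,0,0],[-0.3,0,0,0,0,0],[-0.3,0,0,0,0,0],[-0.3,0,0,0,0,0],[-0.3,0,0,0,0,0],[-0.3,0,0,0,0,0],[-0.3,0,0,0,0,0],[-0.3,0,0,0,0,0],[-0.3,0,0,0,0,0],[-0.3,0,0,0,0,0],[-0.3,0,0,0,0,0]]])

```text
time_s: 18.4
position: [0.4621, 0.0348, 0.0518]
ee_rot: [[0.0, 1.0, 0.0], [1.0, -0.0, 0.0], [0.0, 0.0, -1.0]]
ft_force: [-0.6, 0.0, 0.1]
finger_gap: 0.0502
grasp_force: 0.1
```

Emit:
apply_moves(increments=[[[-0.3,0,0,0,0,0],[-0.3,0,0,0,0,0],[-0.3,0,0,0,0,0],[-0.3,0,0,0,0,0],[-0.3,0,0,0,0,0],[-0.3,0,0,0,0,0],[-0.3,0,0,0,0,0],[-0.3,0,0,0,0,0],[-0.3,0,0,0,0,0],[-0.3,0,0,0,0,0],[-0.3,0,0,0,0,0],[-0.3,0,0,0,0,0]]])

```text
time_s: 19.6
position: [0.462, -0.0012, 0.0518]
ee_rot: [[0.0, 1.0, -0.0], [1.0, -0.0, -0.0], [-0.0, -0.0, -1.0]]
ft_force: [-0.2, -0.6, 0.1]
finger_gap: 0.0501
grasp_force: 0.1
```

Emit:
apply_moves(increments=[[[-0.3,0,0,0,0,0],[-0.3,0,0,0,0,0],[-0.3,0,0,0,0,0],[-0.3,0,0,0,0,0],[-0.25,0,0,0,0,0],[-0.25,0,0,0,0,0],[-0.2,0,0,0,0,0],[-0.2,0,0,0,0,0],[-0.15,0,0,0,0,0],[-0.15,0,0,0,0,0],[-0.1,0,0,0,0,0],[-0.1,0,0,0,0,0]]])

```text
time_s: 20.8
position: [0.462, -0.027, 0.0518]
ee_rot: [[-0.0, 1.0, -0.0], [1.0, 0.0, 0.0], [0.0, -0.0, -1.0]]
ft_force: [1.3, 0.9, -0.0]
finger_gap: 0.0498
grasp_force: 0.2
```

Emit:
apply_moves(increments=[[[-0.1,0,0,0,0,0],[-0.1,0,0,0,0,0],[-0.1,0,0,0,0,0],[-0.1,0,0,0,0,0],[-0.1,0,0,0,0,0],[-0.1,0,0,0,0,0],[-0.1,0,0,0,0,0],[-0.1,0,0,0,0,0],[-0.1,0,0,0,0,0],[-0.1,0,0,0,0,0],[-0.1,0,0,0,0,0],[-0.1,0,0,0,0,0]]])

```text
time_s: 22.0
position: [0.4621, -0.039, 0.0518]
ee_rot: [[0.0, 1.0, 0.0], [1.0, -0.0, -0.0], [-0.0, 0.0, -1.0]]
ft_force: [0.2, 0.5, 0.2]
finger_gap: 0.0502
grasp_force: 0.1
```

Emit:
apply_moves(increments=[[[-0.1,0,0,0,0,0],[-0.1,0,0,0,0,0],[-0.1,0,0,0,0,0],[-0.1,0,0,0,0,0],[-0.1,0,0,0,0,0],[-0.1,0,0,0,0,0],[-0.1,0,0,0,0,0],[-0.1,0,0,0,0,0]]])

```text
time_s: 22.8
position: [0.4621, -0.047, 0.0518]
ee_rot: [[0.0, 1.0, 0.0], [1.0, -0.0, -0.0], [-0.0, 0.0, -1.0]]
ft_force: [-0.0, -0.6, 0.3]
finger_gap: 0.0501
grasp_force: 0.1
```

Emit:
apply_moves(increments=[[[-0.05,0,0,0,0,0],[-0.05,0,0,0,0,0],[-0.05,0,0,0,0,0],[-0.05,0,0,0,0,0],[-0.05,0,0,0,0,0],[-0.05,0,0,0,0,0],[-0.05,0,0,0,0,0],[-0.05,0,0,0,0,0],[-0.05,0,0,0,0,0],[-0.05,0,0,0,0,0]]])

```text
time_s: 23.8
position: [0.4621, -0.052, 0.0518]
ee_rot: [[0.0, 1.0, 0.0], [1.0, -0.0, -0.0], [-0.0, 0.0, -1.0]]
ft_force: [0.0, 0.7, 0.1]
finger_gap: 0.0504
grasp_force: 0.1
```

Emit:
apply_moves(increments=[[[-0.05,0,0,0,0,0],[-0.05,0,0,0,0,0],[-0.05,0,0,0,0,0],[-0.05,0,0,0,0,0],[-0.05,0,0,0,0,0],[-0.05,0,0,0,0,0]]])

```text
time_s: 24.4
position: [0.4621, -0.0536, 0.0523]
ee_rot: [[0.001, 1.0, -0.0], [1.0, -0.001, 0.003], [0.003, -0.0, -1.0]]
ft_force: [-1.2, 9.6, 5.4]
finger_gap: 0.05
grasp_force: 4.9
```

Emit:
apply_moves(increments=[[[-0.05,0,0,0,0,0],[-0.05,0,0,0,0,0],[-0.05,0,0,0,0,0],[-0.05,0,0,0,0,0],[-0.05,0,0,0,0,0],[-0.05,0,0,0,0,0]]])

```text
time_s: 25.0
position: [0.4622, -0.0547, 0.053]
ee_rot: [[0.002, 1.0, -0.0], [1.0, -0.002, 0.006], [0.006, -0.0, -1.0]]
ft_force: [-3.4, 17.6, 13.2]
finger_gap: 0.0505
grasp_force: 9.7
```

```bash
python3 - <<'E'
from h import *
import pickle
o=get_obs(); print({k:np.round(o[k],3) for k in('position','ft_force','torque','grasp_force','joint_efforts')})
w=cam('wrist'); t=cam('top'); pickle.dump((w,t),open('lip.pkl','wb'))
a=np.zeros((600,640,3),np.uint8); a[:400]=w['color']; a[400:,:440]=cv2.resize(t['color'][190:290,230:450],(440,200),interpolation=cv2.INTER_CUBIC)
cv2.imwrite('pics/lip.png',a[:,:,::-1])
E
```

```text
{'position': array([ 0.462, -0.055,  0.053]), 'ft_force': array([-3.447, 17.585, 13.186]), 'torque': array([ 2.68 ,  0.683, -0.091]), 'grasp_force': np.float64(9.7), 'joint_efforts': array([ -7.833, -26.953, -27.147,  -4.278,  -2.203,  -0.11 ])}
```

View pics/lip.png

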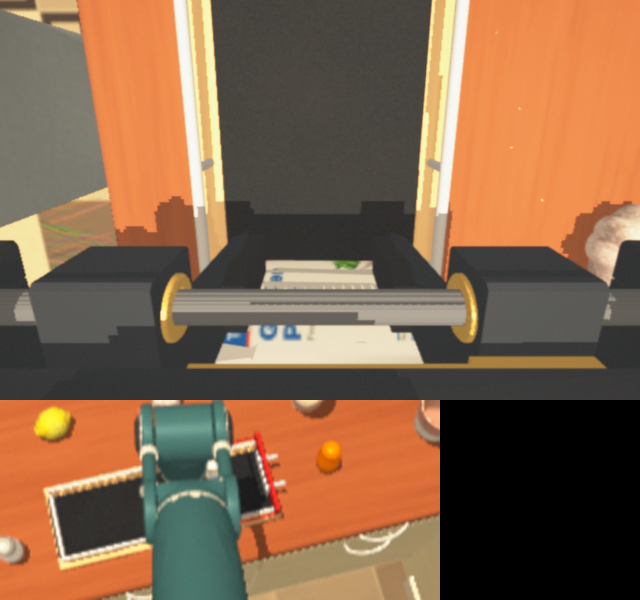

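The fingers taper wider towards the base, so they wedge down on the tin. I'll back off, tilt so the tips lead, and raise slightly.

Emit:
apply_moves(increments=[[[0.1,0,0,0,0,0],[0.2,0,0,0,0,0],[0.3,0,0,0,0,0],[0.6,0,0,0,0,0],[0.8,0,0,0,0,0],[0,0,-0.5,0,0,0],[0,0,-0.5,0,-0.1,0],[0,0,0,0,-0.1,0],[0,0,0,0,-0.1,0],[0,0,0,0,-0.1,0],[0,0,0,0,0,0]]])

```text
time_s: 26.2
position: [0.4619, -0.0363, 0.0613]
ee_rot: [[-0.005, 1.0, 0.0], [0.921, 0.004, -0.391], [-0.391, -0.001, -0.921]]
ft_force: [-0.3, -0.9, -0.6]
finger_gap: 0.0506
grasp_force: 0.0
```

Emit:
apply_moves(increments=[[[-0.14,0,0.06,0,0,0],[-0.14,0,0.06,0,0,0],[-0.14,0,0.06,0,0,0],[-0.14,0,0.06,0,0,0],[-0.14,0,0.06,0,0,0],[-0.14,0,0.06,0,0,0],[-0.092,0,0.039,0,0,0],[-0.092,0,0.039,0,0,0],[-0.092,0,0.039,0,0,0]]])

```text
time_s: 27.1
position: [0.462, -0.0501, 0.0617]
ee_rot: [[-0.0, 1.0, -0.0], [0.921, 0.0, -0.389], [-0.389, -0.0, -0.921]]
ft_force: [-0.2, 0.6, -0.2]
finger_gap: 0.0501
grasp_force: 0.0
```

Emit:
apply_moves(increments=[[[-0.046,0,0.02,0,0,0],[-0.046,0,0.02,0,0,0],[-0.046,0,0.02,0,0,0],[-0.046,0,0.02,0,0,0],[-0.046,0,0.02,0,0,0],[-0.046,0,0.02,0,0,0]]])

```text
time_s: 27.7
position: [0.4621, -0.0531, 0.0617]
ee_rot: [[0.0, 1.0, -0.0], [0.921, -0.0, -0.389], [-0.389, -0.0, -0.921]]
ft_force: [0.1, -0.2, 0.5]
finger_gap: 0.0504
grasp_force: 0.0
```

Emit:
apply_moves(increments=[[[-0.046,0,0.02,0,0,0],[-0.046,0,0.02,0,0,0],[-0.046,0,0.02,0,0,0],[-0.046,0,0.02,0,0,0]]])

```text
time_s: 28.1
position: [0.462, -0.0551, 0.0617]
ee_rot: [[-0.0, 1.0, -0.0], [0.921, 0.0, -0.389], [-0.389, -0.0, -0.921]]
ft_force: [-0.6, -0.1, 0.3]
finger_gap: 0.0498
grasp_force: 0.0
```

Emit:
apply_moves(increments=[[[-0.046,0,0.02,0,0,0],[-0.046,0,0.02,0,0,0],[-0.046,0,0.02,0,0,0],[-0.046,0,0.02,0,0,0],[-0.046,0,0.02,0,0,0],[-0.046,0,0.02,0,0,0]]])

```text
time_s: 28.7
position: [0.4621, -0.0581, 0.0617]
ee_rot: [[0.0, 1.0, -0.0], [0.921, -0.0, -0.389], [-0.389, -0.0, -0.921]]
ft_force: [-0.2, 0.1, 0.0]
finger_gap: 0.0504
grasp_force: 0.0
```

Emit:
apply_moves(increments=[[[-0.046,0,0.02,0,0,0],[-0.046,0,0.02,0,0,0],[-0.046,0,0.02,0,0,0],[-0.046,0,0.02,0,0,0]]])

```text
time_s: 29.1
position: [0.4621, -0.0599, 0.0616]
ee_rot: [[0.0, 1.0, 0.0], [0.921, -0.0, -0.389], [-0.389, 0.0, -0.921]]
ft_force: [-0.3, 1.3, -0.4]
finger_gap: 0.0505
grasp_force: 0.7
```

Contact. I'll go over the lip in small steps.

Emit:
apply_moves(increments=[[[-0.046,0,0.02,0,0,0],[-0.046,0,0.02,0,0,0],[-0.046,0,0.02,0,0,0]]])

```text
time_s: 29.4
position: [0.4623, -0.0612, 0.0619]
ee_rot: [[0.001, 1.0, 0.0], [0.921, -0.0, -0.389], [-0.389, 0.0, -0.921]]
ft_force: [-1.6, 5.8, 4.2]
finger_gap: 0.0503
grasp_force: 3.2
```

Emit:
apply_moves(increments=[[[-0.046,0,0.02,0,0,0],[-0.046,0,0.02,0,0,0],[-0.046,0,0.02,0,0,0]]])

```text
time_s: 29.7
position: [0.4624, -0.0623, 0.0623]
ee_rot: [[0.001, 1.0, 0.0], [0.922, -0.001, -0.388], [-0.388, 0.001, -0.922]]
ft_force: [-3.0, 9.2, 9.3]
finger_gap: 0.0504
grasp_force: 6.2
```

```bash
cat > loc.py <<'E'
from h import *
import pickle,sys
def tang(w,row,z=.0517):
    o,d=ray(w,322,row); n=np.array([d[2],-d[1]]); n/=np.linalg.norm(n)   # normal to ray in (y,z)
    # |n.(ya-oy, z-oz)|=r
    return sorted(o[1]+(s*.03765-n[1]*(z-o[2]))/n[0] for s in(1,-1))
if __name__=='__main__':
    w,t=pickle.load(open('lip.pkl','rb'))
    print('tilt0',tang(w,262))
    w=cam('wrist'); g=w['color'][:,315:330].mean(axis=(1,2)).astype(int)
    print([(i,int(g[i])) for i in range(150,400,5)])
    s=cam('scene')
    for z in(.05,.065,.08):
        ys=np.arange(-.04,-.2,-.005);print(z,' '.join(f'{y*1000:.0f}:'+'/'.join(str(c//10) for c in s['color'][tuple(np.round(proj(s,(.407,y,z))[::-1]).astype(int))]) for y in ys))
    print(get_obs()['ft_force'],get_obs()['torque'])
E
python3 loc.py
```

```text
tilt0 [np.float64(-0.10294800291610964), np.float64(-0.019355133702868996)]
[(150, 39), (155, 38), (160, 39), (165, 39), (170, 39), (175, 39), (180, 39), (185, 38), (190, 39), (195, 39), (200, 39), (205, 39), (210, 39), (215, 39), (220, 127), (225, 171), (230, 180), (235, 184), (240, 149), (245, 167), (250, 188), (255, 186), (260, 153), (265, 163), (270, 230), (275, 242), (280, 244), (285, 245), (290, 87), (295, 78), (300, 79), (305, 81), (310, 83), (315, 83), (320, 82), (325, 226), (330, 246), (335, 246), (340, 212), (345, 211), (350, 221), (355, 55), (360, 41), (365, 102), (370, 45), (375, 45), (380, 44), (385, 44), (390, 45), (395, 45)]
0.05 -40:4/3/2 -45:5/3/2 -50:4/3/2 -55:4/3/2 -60:5/3/2 -65:7/5/4 -70:12/10/8 -75:13/11/9 -80:14/12/10 -85:14/12/10 -90:14/12/10 -95:14/11/10 -100:13/12/10 -105:14/12/10 -110:14/12/10 -115:14/12/10 -120:14/12/10 -125:14/12/10 -130:14/11/10 -135:12/10/8 -140:10/8/7 -145:5/4/3 -150:5/3/2 -155:5/3/2 -160:5/3/2 -165:5/4/3 -170:6/4/3 -175:6/4/3 -180:6/4/3 -185:6/4/3 -190:6/4/4 -195:11/4/3
0.065 -40:4/3/2 -45:5/3/3 -50:4/3/2 -55:4/3/2 -60:5/3/2 -65:6/5/4 -70:12/10/8 -75:13/11/9 -80:14/12/10 -85:14/12/10 -90:14/12/10 -95:14/12/10 -100:13/11/10 -105:14/12/10 -110:14/12/10 -115:14/12/10 -120:14/12/10 -125:14/11/10 -130:14/12/10 -135:14/12/10 -140:13/11/9 -145:13/10/8 -150:7/5/4 -155:5/3/3 -160:5/3/2 -165:5/3/2 -170:5/4/3 -175:6/4/3 -180:6/4/3 -185:6/4/3 -190:6/4/3 -195:5/3/2
0.08 -40:4/3/2 -45:4/3/2 -50:5/3/3 -55:5/3/3 -60:4/3/2 -65:4/3/3 -70:5/4/3 -75:9/8/6 -80:12/10/9 -85:14/12/10 -90:14/12/10 -95:14/12/10 -100:14/12/10 -105:14/12/10 -110:14/12/10 -115:14/12/10 -120:14/12/10 -125:14/12/10 -130:18/15/12 -135:17/14/12 -140:17/14/12 -145:17/14/12 -150:16/14/11 -155:12/10/8 -160:7/5/4 -165:5/3/2 -170:5/3/2 -175:5/3/2 -180:5/4/3 -185:6/5/3 -190:5/4/3 -195:5/4/3
[-3.94908244  8.21536047  8.5698848 ] [ 0.76525052  0.62259957 -0.29037764]
```

```bash
python3 - <<'E'
from loc import *
w0,_=pickle.load(open('lip.pkl','rb')); w1=cam('wrist')
for w in(w0,w1):
    g=w['color'].astype(int).mean(2)
    print([(c,int(np.argmax(g[200:,c]>100)+200)) for c in range(210,440,12)])
    o,d=ray(w,322,200);print(o.round(3))
for r in(216,219,222): print(r,tang(w1,r)[0])
E
```

```text
[(210, 200), (222, 200), (234, 291), (246, 291), (258, 291), (270, 260), (282, 260), (294, 260), (306, 260), (318, 260), (330, 261), (342, 264), (354, 268), (366, 261), (378, 291), (390, 291), (402, 291), (414, 227), (426, 200), (438, 200)]
[0.463 0.012 0.204]
[(210, 200), (222, 200), (234, 219), (246, 225), (258, 226), (270, 220), (282, 220), (294, 220), (306, 220), (318, 220), (330, 223), (342, 222), (354, 236), (366, 221), (378, 221), (390, 220), (402, 221), (414, 200), (426, 200), (438, 200)]
[0.463 0.059 0.175]
216 -0.09954902502567674
219 -0.10187960151098448
222 -0.10424837237421987
```

```bash
python3 - <<'E'
from loc import *
w=cam('wrist');o=get_obs();p=np.array(o['position']);R=np.array(o['ee_rot'])
for l in([0,.025,.017],[0,.042,.017],[0,.03,0],[0,.025,-.02],[.009,.03,.017],[-.009,.03,.017],[0,-.025,.017],[0,-.042,.017]):
    print(l,(p+R@l).round(4),proj(w,p+R@l).round())
for c in(190,215,240,255,270,300,360,380,400,415,430): print(c,[int(x) for x in w['color'][200:372:8,c].mean(1)])
E
```

```text
[0, 0.025, 0.017] [ 0.4874 -0.0689  0.0467] [365. 237.]
[0, 0.042, 0.017] [ 0.5044 -0.0689  0.0467] [397. 237.]
[0, 0.03, 0] [ 0.4924 -0.0623  0.0624] [380. 251.]
[0, 0.025, -0.02] [ 0.4874 -0.0545  0.0808] [377. 270.]
[0.009, 0.03, 0.017] [ 0.4924 -0.0606  0.0432] [376. 221.]
[-0.009, 0.03, 0.017] [ 0.4924 -0.0772  0.0502] [374. 253.]
[0, -0.025, 0.017] [ 0.4374 -0.0688  0.0467] [271. 237.]
[0, -0.042, 0.017] [ 0.4204 -0.0688  0.0467] [239. 237.]
190 [80, 119, 135, 135, 135, 136, 133, 124, 111, 73, 59, 93, 76, 80, 82, 80, 44, 43, 45, 43, 45, 72]
215 [137, 137, 159, 208, 194, 148, 147, 113, 47, 48, 47, 52, 79, 80, 82, 82, 46, 43, 46, 45, 76, 71]
240 [39, 38, 41, 140, 110, 47, 46, 41, 40, 42, 41, 56, 78, 81, 82, 82, 47, 246, 139, 235, 79, 70]
255 [39, 41, 39, 77, 76, 41, 44, 41, 41, 41, 39, 48, 78, 81, 83, 82, 246, 246, 236, 235, 78, 72]
270 [39, 38, 40, 172, 181, 164, 188, 156, 146, 239, 239, 216, 77, 81, 82, 83, 247, 246, 245, 237, 43, 72]
300 [41, 39, 40, 174, 182, 147, 188, 163, 151, 161, 155, 175, 78, 80, 84, 83, 247, 246, 243, 240, 41, 73]
360 [38, 38, 38, 161, 184, 148, 186, 185, 187, 241, 243, 242, 78, 79, 82, 83, 246, 246, 246, 242, 41, 74]
380 [38, 36, 40, 130, 179, 40, 40, 40, 40, 42, 42, 50, 78, 80, 84, 82, 245, 244, 242, 235, 82, 73]
400 [37, 38, 37, 141, 182, 47, 47, 43, 41, 41, 39, 83, 77, 81, 82, 80, 49, 243, 244, 233, 79, 71]
415 [145, 145, 144, 137, 101, 142, 97, 48, 45, 44, 45, 55, 77, 78, 82, 82, 45, 45, 199, 207, 134, 73]
430 [134, 132, 132, 139, 142, 194, 151, 146, 123, 49, 46, 53, 76, 80, 81, 84, 44, 44, 42, 42, 42, 72]
```

The tips retract when the jaws are part open, so they were riding on the tin's upper rear. I'll back off, reduce the tilt, close the jaws and go lower.

Emit:
apply_moves(increments=[[[0.09,0,-0.04,0,0,0],[0.18,0,-0.08,0,0,0],[0.37,0,-0.16,0,0,0],[0.74,0,-0.31,0,0,0],[0.74,0,-0.31,0,0,0],[0,0,0,0,0.1,0],[0,0,0,0,0.1,0],[0.06,0,0.31,0,0,0],[0.06,0,0.31,0,0,0],[0.06,0,0.31,0,0,0],[0.06,0,0.31,0,0,0],[0,0,0,0,0,0]]], jaw=1.0)

```text
time_s: 31.1
position: [0.4612, -0.0396, 0.048]
ee_rot: [[-0.002, 1.0, -0.002], [0.98, 0.001, -0.199], [-0.199, -0.002, -0.98]]
ft_force: [-0.6, 0.4, -0.6]
finger_gap: 0.0004
grasp_force: 0.0
```

```bash
python3 - <<'E'
from loc import *
w=cam('wrist'); g=w['color'].astype(int).mean(2)
print([(c,int(np.argmax(g[190:,c]>100)+190)) for c in range(210,440,12)])
p=np.array(get_obs()['position']);R=np.array(get_obs()['ee_rot'])
print(proj(w,p+R@[0,0,.017]),proj(w,p+R@[-.009,0,.017]), get_obs()['position'])
for r in (200,230,240,250,260,270):print(r,tang(w,r)[0])
for c in(290,322,350):print(c,[int(x) for x in g[180:372:6,c]])
E
```

```text
[(210, 190), (222, 198), (234, 364), (246, 364), (258, 364), (270, 364), (282, 301), (294, 309), (306, 306), (318, 276), (330, 307), (342, 311), (354, 284), (366, 357), (378, 357), (390, 357), (402, 357), (414, 357), (426, 190), (438, 190)]
[318.5280941  237.93839641] [318.54606125 253.62595292] [ 0.46145053 -0.03968762  0.0483057 ]
200 -0.05254767831672746
230 -0.0699966484959812
240 -0.07625859196110552
250 -0.08276068587368215
260 -0.08951421156407036
270 -0.09653111098356146
290 [48, 49, 51, 48, 49, 50, 49, 47, 48, 48, 55, 56, 56, 58, 56, 56, 111, 118, 118, 95, 98, 99, 101, 100, 99, 103, 80, 54, 53, 54, 54, 124]
322 [49, 49, 49, 51, 47, 49, 46, 47, 48, 49, 50, 51, 52, 52, 51, 50, 48, 53, 68, 95, 97, 100, 101, 98, 95, 58, 220, 221, 222, 224, 224, 123]
350 [48, 49, 46, 48, 47, 50, 48, 47, 47, 48, 54, 58, 55, 55, 55, 55, 125, 128, 128, 119, 118, 116, 114, 110, 118, 124, 124, 76, 53, 53, 124, 125]
```

Emit:
apply_moves(increments=[[[-0.1,0,0.02,0,0,0],[-0.1,0,0.02,0,0,0],[-0.1,0,0.02,0,0,0],[-0.1,0,0.02,0,0,0],[-0.1,0,0.02,0,0,0],[-0.1,0,0.02,0,0,0],[-0.1,0,0.02,0,0,0],[-0.1,0,0.02,0,0,0],[-0.05,0,0.01,0,0,0],[-0.05,0,0.01,0,0,0]]])

```text
time_s: 32.15
position: [0.4621, -0.0494, 0.0491]
ee_rot: [[0.0, 1.0, 0.0], [0.98, -0.0, -0.199], [-0.199, 0.0, -0.98]]
ft_force: [-0.2, 0.2, 0.5]
finger_gap: -0.0
grasp_force: 0.0
```

Emit:
apply_moves(increments=[[[-0.05,0,0.01,0,0,0],[-0.05,0,0.01,0,0,0],[-0.05,0,0.01,0,0,0],[-0.05,0,0.01,0,0,0],[-0.05,0,0.01,0,0,0]]])

```text
time_s: 32.65
position: [0.462, -0.0519, 0.049]
ee_rot: [[-0.0, 1.0, -0.0], [0.98, 0.0, -0.199], [-0.199, -0.0, -0.98]]
ft_force: [0.8, -0.6, -0.4]
finger_gap: 0.0006
grasp_force: 0.0
```

Emit:
apply_moves(increments=[[[-0.05,0,0.01,0,0,0],[-0.05,0,0.01,0,0,0],[-0.05,0,0.01,0,0,0],[-0.05,0,0.01,0,0,0]]])

```text
time_s: 33.05
position: [0.4621, -0.0538, 0.0491]
ee_rot: [[0.0, 1.0, 0.0], [0.98, -0.0, -0.198], [-0.198, 0.0, -0.98]]
ft_force: [-0.7, 2.1, 0.5]
finger_gap: 0.0003
grasp_force: 1.0
```

Emit:
apply_moves(increments=[[[-0.05,0,0.01,0,0,0],[-0.05,0,0.01,0,0,0],[-0.05,0,0.01,0,0,0]]])

```text
time_s: 33.35
position: [0.4622, -0.0546, 0.0493]
ee_rot: [[0.001, 1.0, 0.0], [0.98, -0.001, -0.197], [-0.197, 0.0, -0.98]]
ft_force: [-2.3, 8.0, 3.9]
finger_gap: 0.0003
grasp_force: 4.0
```

Emit:
apply_moves(increments=[[[-0.05,0,0.01,0,0,0],[-0.05,0,0.01,0,0,0]]])

```text
time_s: 33.55
position: [0.4623, -0.0551, 0.0495]
ee_rot: [[0.001, 1.0, 0.0], [0.981, -0.001, -0.196], [-0.196, 0.001, -0.981]]
ft_force: [-2.7, 10.7, 7.5]
finger_gap: 0.0005
grasp_force: 5.7
```

The contact is friction-locked: the force runs too steeply downward on the tin. I'll tilt further so only the tip corner pushes, slightly below the axis.

Emit:
apply_moves(increments=[[[0.1,0,-0.02,0,0,0],[0.3,0,-0.06,0,0,0],[0.6,0,-0.12,0,0,0],[1.0,0,-0.2,0,0,0],[0,0,0,0,-0.1,0],[0,0,0,0,-0.1,0],[0,0,0,0,-0.1,0],[0,0,0,0,-0.1,0],[0,0,0,0,0,0]]])

```text
time_s: 34.45
position: [0.4615, -0.0342, 0.0475]
ee_rot: [[-0.005, 1.0, 0.0], [0.824, 0.004, -0.566], [-0.566, -0.003, -0.824]]
ft_force: [0.2, 0.6, -0.4]
finger_gap: 0.0005
grasp_force: 0.0
```

```bash
python3 - <<'E'
from loc import *
w=cam('wrist'); g=w['color'].astype(int).mean(2)
o=get_obs();p=np.array(o['position']);R=np.array(o['ee_rot']);print(p.round(4),R[:,2].round(3),o['ft_force'])
for l in([.009,0,.017],[0,0,.017],[-.009,0,.017],[0,0,0]): print(l,proj(w,p+R@l).round())
for c in(240,270,290,305,322,335,350,380):print(c,[int(x) for x in g[100:372:6,c]])
E
```

```text
[ 0.4617 -0.0346  0.0479] [-0.    -0.564 -0.826] [ 0.63000665 -0.56073491  0.37094635]
[0.009, 0, 0.017] [318. 222.]
[0, 0, 0.017] [318. 238.]
[-0.009, 0, 0.017] [318. 254.]
[0, 0, 0] [318. 252.]
240 [39, 39, 41, 38, 38, 39, 38, 37, 40, 37, 40, 38, 39, 56, 35, 39, 59, 59, 57, 59, 59, 59, 46, 41, 39, 47, 46, 48, 46, 48, 48, 52, 50, 52, 52, 52, 50, 49, 50, 51, 51, 52, 51, 49, 98, 47]
270 [42, 42, 39, 38, 39, 39, 40, 38, 38, 39, 37, 38, 40, 38, 37, 40, 39, 38, 59, 58, 57, 58, 55, 39, 40, 47, 47, 47, 49, 47, 46, 51, 52, 52, 52, 50, 50, 50, 52, 51, 50, 48, 51, 52, 97, 45]
290 [37, 38, 38, 38, 40, 41, 40, 40, 38, 40, 39, 36, 38, 39, 39, 37, 38, 40, 44, 59, 59, 59, 56, 45, 47, 49, 47, 45, 47, 69, 99, 103, 79, 82, 81, 85, 84, 82, 89, 76, 50, 45, 45, 43, 97, 46]
305 [42, 36, 41, 37, 40, 41, 40, 41, 39, 38, 37, 41, 38, 41, 41, 37, 39, 39, 39, 58, 58, 59, 54, 42, 42, 43, 42, 42, 43, 43, 43, 49, 79, 83, 81, 85, 83, 83, 49, 237, 246, 246, 245, 246, 178, 45]
322 [42, 39, 39, 40, 41, 40, 39, 40, 38, 40, 39, 38, 37, 38, 40, 41, 39, 39, 41, 59, 57, 55, 55, 43, 43, 41, 41, 41, 43, 43, 44, 50, 77, 82, 82, 85, 84, 83, 49, 246, 246, 246, 246, 246, 178, 44]
335 [38, 40, 40, 40, 39, 38, 40, 39, 39, 40, 38, 40, 38, 41, 41, 38, 39, 41, 42, 60, 57, 57, 56, 41, 43, 43, 39, 43, 42, 45, 42, 49, 76, 82, 82, 84, 83, 84, 47, 246, 246, 246, 246, 246, 175, 45]
350 [41, 39, 40, 36, 40, 39, 35, 37, 40, 40, 38, 40, 40, 39, 41, 39, 37, 43, 56, 57, 58, 58, 53, 42, 47, 45, 49, 47, 45, 100, 106, 108, 102, 99, 95, 98, 95, 98, 103, 103, 96, 41, 44, 104, 106, 47]
380 [39, 39, 38, 38, 36, 37, 57, 58, 60, 60, 53, 41, 39, 60, 39, 44, 58, 58, 59, 58, 60, 58, 54, 41, 41, 48, 46, 46, 48, 46, 46, 49, 53, 50, 50, 50, 50, 48, 49, 51, 49, 50, 51, 103, 105, 46]
```

Emit:
apply_moves(increments=[[[-0.083,0,0.056,0,0,0],[-0.083,0,0.056,0,0,0],[-0.083,0,0.056,0,0,0],[-0.083,0,0.056,0,0,0],[-0.083,0,0.056,0,0,0],[-0.083,0,0.056,0,0,0],[-0.083,0,0.056,0,0,0],[-0.083,0,0.056,0,0,0],[-0.083,0,0.056,0,0,0],[-0.083,0,0.056,0,0,0],[-0.041,0,0.028,0,0,0],[-0.041,0,0.028,0,0,0]]])

```text
time_s: 35.7
position: [0.4621, -0.0471, 0.0491]
ee_rot: [[-0.0, 1.0, 0.0], [0.825, 0.0, -0.565], [-0.565, -0.0, -0.825]]
ft_force: [-0.2, 0.6, -0.2]
finger_gap: 0.0006
grasp_force: 0.0
```

Emit:
apply_moves(increments=[[[-0.041,0,0.028,0,0,0],[-0.041,0,0.028,0,0,0],[-0.041,0,0.028,0,0,0],[-0.041,0,0.028,0,0,0],[-0.041,0,0.028,0,0,0],[-0.041,0,0.028,0,0,0]]])

```text
time_s: 36.3
position: [0.462, -0.0501, 0.0491]
ee_rot: [[-0.0, 1.0, -0.0], [0.825, 0.0, -0.565], [-0.565, -0.0, -0.825]]
ft_force: [-0.9, 0.3, 0.3]
finger_gap: 0.0005
grasp_force: 0.0
```

Emit:
apply_moves(increments=[[[-0.041,0,0.028,0,0,0],[-0.041,0,0.028,0,0,0],[-0.041,0,0.028,0,0,0],[-0.041,0,0.028,0,0,0]]])

```text
time_s: 36.7
position: [0.4621, -0.0521, 0.0491]
ee_rot: [[-0.0, 1.0, 0.0], [0.825, 0.0, -0.565], [-0.565, -0.0, -0.825]]
ft_force: [-0.8, -0.4, -0.2]
finger_gap: -0.0
grasp_force: 0.0
```

Emit:
apply_moves(increments=[[[-0.041,0,0.028,0,0,0],[-0.041,0,0.028,0,0,0],[-0.041,0,0.028,0,0,0],[-0.041,0,0.028,0,0,0]]])

```text
time_s: 37.1
position: [0.4621, -0.0541, 0.0491]
ee_rot: [[-0.0, 1.0, -0.0], [0.825, -0.0, -0.565], [-0.565, -0.0, -0.825]]
ft_force: [0.0, 0.1, -0.2]
finger_gap: 0.0004
grasp_force: 0.0
```

Emit:
apply_moves(increments=[[[-0.041,0,0.028,0,0,0],[-0.041,0,0.028,0,0,0],[-0.041,0,0.028,0,0,0],[-0.041,0,0.028,0,0,0]]])

```text
time_s: 37.5
position: [0.4621, -0.0561, 0.0491]
ee_rot: [[-0.0, 1.0, -0.0], [0.825, 0.0, -0.565], [-0.565, -0.0, -0.825]]
ft_force: [-0.3, 0.1, -0.6]
finger_gap: 0.0002
grasp_force: 0.0
```

Emit:
apply_moves(increments=[[[-0.041,0,0.028,0,0,0],[-0.041,0,0.028,0,0,0],[-0.041,0,0.028,0,0,0],[-0.041,0,0.028,0,0,0]]])

```text
time_s: 37.9
position: [0.4622, -0.0578, 0.0491]
ee_rot: [[0.0, 1.0, 0.0], [0.826, -0.0, -0.564], [-0.564, 0.0, -0.826]]
ft_force: [-1.2, 2.2, 0.2]
finger_gap: 0.0006
grasp_force: 1.1
```

Emit:
apply_moves(increments=[[[-0.041,0,0.028,0,0,0],[-0.041,0,0.028,0,0,0],[-0.041,0,0.028,0,0,0]]])

```text
time_s: 38.2
position: [0.4624, -0.0589, 0.0493]
ee_rot: [[0.001, 1.0, 0.001], [0.826, -0.0, -0.564], [-0.564, 0.001, -0.826]]
ft_force: [-1.3, 6.1, 4.7]
finger_gap: 0.0004
grasp_force: 3.1
```

Finger friction is evidently resisting the roll. I'll start lower and move the tip forward and up with the rolling surface.

Emit:
apply_moves(increments=[[[0.165,0,-0.113,0,0,0],[0.165,0,-0.113,0,0,0],[0.17,0,0.247,0,0,0],[0.17,0,0.247,0,0,0],[-0.083,0,0.056,0,0,0],[-0.083,0,0.056,0,0,0],[-0.083,0,0.056,0,0,0],[-0.083,0,0.056,0,0,0],[-0.041,0,0.028,0,0,0]]])

```text
time_s: 39.1
position: [0.4625, -0.0593, 0.0434]
ee_rot: [[0.001, 1.0, 0.001], [0.826, -0.0, -0.563], [-0.563, 0.001, -0.826]]
ft_force: [-2.0, 6.7, 4.0]
finger_gap: 0.0006
grasp_force: 3.5
```

Emit:
apply_moves(increments=[[[-0.041,0,0.028,0,0,0],[-0.041,0,0.028,0,0,0],[-0.041,0,0.028,0,0,0]]])

```text
time_s: 39.4
position: [0.4631, -0.0606, 0.0437]
ee_rot: [[0.001, 1.0, 0.002], [0.826, 0.0, -0.563], [-0.563, 0.002, -0.826]]
ft_force: [-0.8, 6.4, 3.9]
finger_gap: 0.0006
grasp_force: 3.2
```

It is now moving at a steady 6 N. I'll continue with a slight rise.

Emit:
apply_moves(increments=[[[-0.058,0,0.004,0,0,0],[-0.058,0,0.004,0,0,0],[-0.058,0,0.004,0,0,0],[-0.058,0,0.004,0,0,0]]])

```text
time_s: 39.8
position: [0.4634, -0.0627, 0.045]
ee_rot: [[0.001, 1.0, 0.002], [0.826, 0.001, -0.564], [-0.564, 0.003, -0.826]]
ft_force: [-0.0, 4.8, 3.1]
finger_gap: 0.0007
grasp_force: 2.5
```

Emit:
apply_moves(increments=[[[-0.058,0,0.004,0,0,0],[-0.058,0,0.004,0,0,0],[-0.058,0,0.004,0,0,0],[-0.058,0,0.004,0,0,0]]])

```text
time_s: 40.2
position: [0.4628, -0.0653, 0.046]
ee_rot: [[0.0, 1.0, 0.001], [0.825, 0.001, -0.564], [-0.564, 0.001, -0.825]]
ft_force: [0.5, 2.7, 1.4]
finger_gap: 0.0003
grasp_force: 1.1
```

Emit:
apply_moves(increments=[[[-0.058,0,0.004,0,0,0],[-0.058,0,0.004,0,0,0],[-0.058,0,0.004,0,0,0],[-0.058,0,0.004,0,0,0],[-0.058,0,0.004,0,0,0],[-0.058,0,0.004,0,0,0]]])

```text
time_s: 40.8
position: [0.4619, -0.0687, 0.0472]
ee_rot: [[-0.0, 1.0, -0.0], [0.825, -0.0, -0.565], [-0.565, -0.0, -0.825]]
ft_force: [0.9, 1.0, 1.4]
finger_gap: 0.0003
grasp_force: 0.7
```

Emit:
apply_moves(increments=[[[-0.041,0,0.028,0,0,0],[-0.041,0,0.028,0,0,0],[-0.041,0,0.028,0,0,0],[-0.041,0,0.028,0,0,0],[-0.041,0,0.028,0,0,0],[-0.041,0,0.028,0,0,0]]])

```text
time_s: 41.4
position: [0.4619, -0.0716, 0.0472]
ee_rot: [[-0.0, 1.0, -0.0], [0.825, -0.0, -0.565], [-0.565, -0.0, -0.825]]
ft_force: [-0.8, 1.0, 0.1]
finger_gap: 0.0005
grasp_force: 0.1
```

```bash
cat > sc.py <<'E'
from h import *
s=cam('scene')
for z in(.05,):
    ys=np.arange(-.06,-.2,-.004);print(z,' '.join(f'{y*1000:.0f}:{int(s["color"][tuple(np.round(proj(s,(.407,y,z))[::-1]).astype(int))].mean())}' for y in ys))
o=get_obs();print(o['position'],o['ft_force'],o['grasp_force'])
E
python3 sc.py
```

```text
0.05 -60:38 -64:34 -68:36 -72:39 -76:48 -80:75 -84:106 -88:113 -92:115 -96:121 -100:121 -104:123 -108:115 -112:120 -116:119 -120:120 -124:121 -128:123 -132:123 -136:124 -140:124 -144:117 -148:109 -152:73 -156:54 -160:40 -164:39 -168:40 -172:41 -176:45 -180:49 -184:50 -188:47 -192:54 -196:65
[ 0.46191857 -0.07166468  0.04719287] [ 0.54776757  0.03985284 -0.1945094 ] 0.004712985955848126
```

Emit:
apply_moves(increments=[[[-0.033,0,0.023,0,0,0],[-0.033,0,0.023,0,0,0],[-0.033,0,0.023,0,0,0],[-0.033,0,0.023,0,0,0],[-0.033,0,0.023,0,0,0],[-0.033,0,0.023,0,0,0],[-0.033,0,0.023,0,0,0],[-0.033,0,0.023,0,0,0]]])

```text
time_s: 42.25
position: [0.4621, -0.0747, 0.0472]
ee_rot: [[0.0, 1.0, -0.0], [0.825, -0.0, -0.565], [-0.565, 0.0, -0.825]]
ft_force: [-0.7, 0.3, -0.0]
finger_gap: 0.0003
grasp_force: 0.0
```

```bash
python3 sc.py
```

```text
0.05 -60:34 -64:37 -68:36 -72:36 -76:34 -80:37 -84:35 -88:34 -92:36 -96:46 -100:68 -104:93 -108:113 -112:116 -116:121 -120:119 -124:116 -128:118 -132:121 -136:118 -140:120 -144:121 -148:119 -152:121 -156:123 -160:121 -164:119 -168:120 -172:105 -176:76 -180:56 -184:36 -188:40 -192:47 -196:63
[ 0.46205239 -0.07477772  0.04724293] [ 0.15841715  0.57217893 -0.6430484 ] 0.0
```

The tin dropped into the berth, with its axis at about y=-0.138. Next I'll close up to it and feel for the pad.

Emit:
apply_moves(increments=[[[-0.083,0,0.056,0,0,0],[-0.083,0,0.056,0,0,0],[-0.083,0,0.056,0,0,0],[-0.083,0,0.056,0,0,0],[-0.083,0,0.056,0,0,0],[-0.083,0,0.056,0,0,0],[-0.083,0,0.056,0,0,0],[-0.083,0,0.056,0,0,0],[-0.083,0,0.056,0,0,0],[-0.083,0,0.056,0,0,0],[-0.083,0,0.056,0,0,0],[-0.083,0,0.056,0,0,0]]])

```text
time_s: 43.5
position: [0.462, -0.0868, 0.0473]
ee_rot: [[0.0, 1.0, -0.0], [0.825, -0.0, -0.565], [-0.565, -0.0, -0.825]]
ft_force: [0.2, -0.5, -0.1]
finger_gap: 0.0004
grasp_force: 0.0
```

Emit:
apply_moves(increments=[[[-0.041,0,0.028,0,0,0],[-0.041,0,0.028,0,0,0],[-0.041,0,0.028,0,0,0],[-0.041,0,0.028,0,0,0],[-0.041,0,0.028,0,0,0],[-0.041,0,0.028,0,0,0],[-0.041,0,0.028,0,0,0],[-0.041,0,0.028,0,0,0]]])

```text
time_s: 44.3
position: [0.462, -0.0907, 0.0473]
ee_rot: [[-0.0, 1.0, 0.0], [0.825, 0.0, -0.565], [-0.565, -0.0, -0.825]]
ft_force: [-1.0, 1.1, -0.7]
finger_gap: 0.0005
grasp_force: 0.1
```

Emit:
apply_moves(increments=[[[-0.041,0,0.028,0,0,0],[-0.041,0,0.028,0,0,0],[-0.041,0,0.028,0,0,0],[-0.041,0,0.028,0,0,0]]])

```text
time_s: 44.7
position: [0.4621, -0.0927, 0.0473]
ee_rot: [[0.0, 1.0, 0.0], [0.825, -0.0, -0.565], [-0.565, 0.0, -0.825]]
ft_force: [-0.3, 0.1, -0.4]
finger_gap: 0.0004
grasp_force: 0.1
```

Emit:
apply_moves(increments=[[[-0.041,0,0.028,0,0,0],[-0.041,0,0.028,0,0,0],[-0.041,0,0.028,0,0,0],[-0.041,0,0.028,0,0,0]]])

```text
time_s: 45.1
position: [0.462, -0.0947, 0.0473]
ee_rot: [[-0.0, 1.0, -0.0], [0.825, 0.0, -0.565], [-0.565, -0.0, -0.825]]
ft_force: [-0.1, 0.5, 0.9]
finger_gap: 0.0006
grasp_force: 0.1
```

Emit:
apply_moves(increments=[[[-0.041,0,0.028,0,0,0],[-0.041,0,0.028,0,0,0],[-0.041,0,0.028,0,0,0],[-0.041,0,0.028,0,0,0]]])

```text
time_s: 45.5
position: [0.4621, -0.0967, 0.0473]
ee_rot: [[0.0, 1.0, 0.0], [0.825, 0.0, -0.565], [-0.565, 0.0, -0.825]]
ft_force: [0.3, 0.7, -0.4]
finger_gap: 0.0002
grasp_force: 0.1
```

Emit:
apply_moves(increments=[[[-0.041,0,0.028,0,0,0],[-0.041,0,0.028,0,0,0],[-0.041,0,0.028,0,0,0]]])

```text
time_s: 45.8
position: [0.4621, -0.0982, 0.0473]
ee_rot: [[0.0, 1.0, -0.0], [0.825, -0.0, -0.565], [-0.565, 0.0, -0.825]]
ft_force: [0.1, 0.2, 0.7]
finger_gap: 0.0003
grasp_force: 0.1
```

Emit:
apply_moves(increments=[[[-0.041,0,0.028,0,0,0],[-0.041,0,0.028,0,0,0],[-0.041,0,0.028,0,0,0]]])

```text
time_s: 46.1
position: [0.462, -0.0997, 0.0473]
ee_rot: [[-0.0, 1.0, -0.0], [0.825, -0.0, -0.565], [-0.565, -0.0, -0.825]]
ft_force: [0.4, 0.4, -0.1]
finger_gap: 0.0003
grasp_force: 0.1
```

Emit:
apply_moves(increments=[[[-0.041,0,0.028,0,0,0],[-0.041,0,0.028,0,0,0],[-0.041,0,0.028,0,0,0]]])

```text
time_s: 46.4
position: [0.4621, -0.1012, 0.0473]
ee_rot: [[-0.0, 1.0, -0.0], [0.825, -0.0, -0.565], [-0.565, -0.0, -0.825]]
ft_force: [-0.9, -0.9, 0.6]
finger_gap: 0.0003
grasp_force: 0.1
```

Emit:
apply_moves(increments=[[[-0.041,0,0.028,0,0,0],[-0.041,0,0.028,0,0,0],[-0.041,0,0.028,0,0,0]]])

```text
time_s: 46.7
position: [0.4621, -0.1026, 0.0473]
ee_rot: [[0.0, 1.0, 0.0], [0.825, -0.0, -0.565], [-0.565, 0.0, -0.825]]
ft_force: [0.5, -0.4, 0.3]
finger_gap: 0.0003
grasp_force: 0.2
```

Emit:
apply_moves(increments=[[[-0.041,0,0.028,0,0,0],[-0.041,0,0.028,0,0,0],[-0.041,0,0.028,0,0,0]]])

```text
time_s: 47.0
position: [0.4622, -0.1037, 0.0473]
ee_rot: [[0.0, 1.0, 0.0], [0.826, -0.0, -0.564], [-0.564, 0.0, -0.826]]
ft_force: [-2.0, 4.4, 2.9]
finger_gap: 0.0
grasp_force: 2.4
```

Pad contact, 4.4 N. I'll increase the push in small steps.

Emit:
apply_moves(increments=[[[-0.041,0,0.028,0,0,0],[-0.041,0,0.028,0,0,0]]])

```text
time_s: 47.2
position: [0.4623, -0.1044, 0.0473]
ee_rot: [[0.001, 1.0, 0.001], [0.826, -0.0, -0.563], [-0.563, 0.001, -0.826]]
ft_force: [-0.9, 7.3, 2.9]
finger_gap: 0.0006
grasp_force: 4.0
```

Emit:
apply_moves(increments=[[[-0.041,0,0.028,0,0,0],[0,0,0,0,0,0]]])

```text
time_s: 47.4
position: [0.4624, -0.1045, 0.0473]
ee_rot: [[0.001, 1.0, 0.001], [0.826, -0.0, -0.563], [-0.563, 0.001, -0.826]]
ft_force: [-1.5, 7.3, 2.7]
finger_gap: 0.0004
grasp_force: 4.3
```

Emit:
apply_moves(increments=[[[-0.033,0,0.023,0,0,0],[0,0,0,0,0,0]]])

```text
time_s: 47.6
position: [0.4625, -0.1047, 0.0473]
ee_rot: [[0.001, 1.0, 0.001], [0.827, -0.0, -0.563], [-0.563, 0.001, -0.827]]
ft_force: [-1.1, 9.6, 4.0]
finger_gap: 0.0003
grasp_force: 4.9
```

Emit:
apply_moves(increments=[[[0,0,0,0,0,0],[0,0,0,0,0,0],[0,0,0,0,0,0],[0,0,0,0,0,0],[0,0,0,0,0,0]]])

```text
time_s: 48.1
position: [0.4625, -0.1047, 0.0473]
ee_rot: [[0.001, 1.0, 0.001], [0.827, -0.0, -0.563], [-0.563, 0.001, -0.827]]
ft_force: [-1.8, 8.8, 3.9]
finger_gap: 0.0
grasp_force: 4.9
```

Emit:
apply_moves(increments=[[[0,0,0,0,0,0],[0,0,0,0,0,0],[0,0,0,0,0,0],[0,0,0,0,0,0],[0,0,0,0,0,0],[0,0,0,0,0,0],[0,0,0,0,0,0],[0,0,0,0,0,0]]])

```text
time_s: 48.9
position: [0.4624, -0.1047, 0.0473]
ee_rot: [[0.001, 1.0, 0.001], [0.827, -0.0, -0.563], [-0.563, 0.001, -0.827]]
ft_force: [-2.0, 10.6, 3.3]
finger_gap: 0.0006
grasp_force: 4.9
```

Held for about 1.3 s. I'll ease off slowly and retreat.

Emit:
apply_moves(increments=[[[0.03,0,-0.02,0,0,0],[0.03,0,-0.02,0,0,0],[0.03,0,-0.02,0,0,0],[0.03,0,-0.02,0,0,0],[0.03,0,-0.02,0,0,0],[0.03,0,-0.02,0,0,0],[0.03,0,-0.02,0,0,0],[0.03,0,-0.02,0,0,0],[0.03,0,-0.02,0,0,0],[0.05,0,-0.034,0,0,0],[0.08,0,-0.055,0,0,0],[0.16,0,-0.11,0,0,0]]])

```text
time_s: 50.1
position: [0.4618, -0.0994, 0.0472]
ee_rot: [[0.0, 1.0, -0.001], [0.825, -0.0, -0.565], [-0.565, -0.001, -0.825]]
ft_force: [-0.3, 0.6, 0.8]
finger_gap: 0.0002
grasp_force: 0.0
```

Emit:
apply_moves(increments=[[[0.4,0,-0.28,0,0,0],[0.8,0,-0.56,0,0,0],[1.2,0,-0.84,0,0,0],[1.2,0,-0.84,0,0,0],[1.2,0,-0.84,0,0,0],[-0.6,0,-1.5,0,0,0],[-0.6,0,-1.5,0,0,0],[-0.6,0,-1.5,0,0,0],[-0.6,0,-1.5,0,0,0],[-0.6,0,-1.5,0,0,0],[0,0,0,0,0,0],[0,0,0,0,0,0]]])

```text
time_s: 51.3
position: [0.4626, -0.023, 0.1278]
ee_rot: [[0.002, 1.0, 0.002], [0.826, -0.0, -0.564], [-0.564, 0.002, -0.826]]
ft_force: [-0.2, -0.2, -0.0]
finger_gap: 0.0006
grasp_force: 0.0
```

```bash
python3 sc.py; python3 - <<'E'
from h import *
t=cam('top'); s=cam('scene')
ys=np.arange(.02,-.23,-.006);print(' '.join(f'{y*1000:.0f}:{int(t["color"][tuple(np.round(proj(t,(.463,y,.05))[::-1]).astype(int))].mean())}' for y in ys))
a=s['color'].astype(int)
# shaker upright check: bright greyish column profile round (.44,.256)
for z in (.01,.03,.06,.085,.1): print(z,[int(a[tuple(np.round(proj(s,(.44+.0,.256+d,z))[::-1]).astype(int))].min()) for d in np.arange(-.04,.05,.01)])
print(get_obs()['time_s'])
E
```

```text
0.05 -60:38 -64:39 -68:43 -72:40 -76:49 -80:46 -84:45 -88:47 -92:52 -96:47 -100:48 -104:51 -108:85 -112:101 -116:110 -120:122 -124:125 -128:124 -132:121 -136:124 -140:123 -144:119 -148:119 -152:124 -156:122 -160:121 -164:123 -168:124 -172:117 -176:115 -180:110 -184:66 -188:48 -192:47 -196:59
[ 0.46193312 -0.02323385  0.12700009] [-0.52674004  0.24602873  0.93558999] 0.0
20:57 14:46 8:57 2:97 -4:88 -10:29 -16:29 -22:27 -28:30 -34:29 -40:30 -46:45 -52:46 -58:44 -64:46 -70:46 -76:47 -82:48 -88:47 -94:47 -100:46 -106:48 -112:173 -118:240 -124:247 -130:252 -136:251 -142:252 -148:252 -154:243 -160:230 -166:247 -172:241 -178:237 -184:95 -190:46 -196:70 -202:226 -208:111 -214:110 -220:122 -226:122
0.01 [57, 42, 90, 124, 132, 130, 127, 106, 57]
0.03 [59, 82, 125, 126, 129, 120, 103, 78, 60]
0.06 [55, 66, 107, 108, 96, 97, 108, 97, 58]
0.085 [57, 55, 81, 137, 175, 172, 94, 58, 58]
0.1 [51, 55, 60, 69, 75, 74, 56, 59, 61]
51.45
```

Emit:
apply_moves(increments=[[[0,0,-1,0,0,0],[0,0,-1,0,0,0],[0,0,0,0,0,0],[0,0,0,0,0,0],[0,0,0,0,0,0],[0,0,0,0,0,0],[0,0,0,0,0,0],[0,0,0,0,0,0],[0,0,0,0,0,0],[0,0,0,0,0,0]]])

```text
time_s: 52.45
position: [0.462, -0.0118, 0.1432]
ee_rot: [[0.0, 1.0, -0.0], [0.825, -0.0, -0.565], [-0.565, -0.0, -0.825]]
ft_force: [-0.7, -0.5, -0.4]
finger_gap: -0.0
grasp_force: 0.0
```

```bash
python3 sc.py && python3 -c "from bench import job_done; print(job_done())"
```

```text
0.05 -60:42 -64:41 -68:42 -72:48 -76:47 -80:47 -84:46 -88:46 -92:51 -96:46 -100:47 -104:53 -108:84 -112:103 -116:112 -120:119 -124:125 -128:118 -132:121 -136:120 -140:122 -144:119 -148:121 -152:120 -156:122 -160:122 -164:122 -168:122 -172:122 -176:114 -180:106 -184:70 -188:47 -192:48 -196:65
[ 0.46203669 -0.01179973  0.14322699] [ 0.58397269 -0.12809359  0.24702707] 0.0
the job is handed in; nothing more can be done
None
```

I handed the job in at 52.5 s: the shaker stands upright clear of the rack and the tin lies still in its berth after about 1.3 s against the pad at 9–10 N; the highest push I read was about 22 N, in a first lip attempt that jammed, though forces were only read at the end of each move.

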